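# Pin the dough press hinge with its spring cotter

### The job

The dough press has been washed: its hinge pin is only part of the way in and has rolled, so that its cross hole leans. Push the pin gently fully home by its head, then take the spring cotter from the wooden block, feel for the hole's mouth at the pin's far end, and press the straight leg down through it, turning the pin upright with the leg, until the bow snaps over the pin and the grip sits on it; never force anything, and let go. Leave the bowl, jar and cup where they stand.

Things in the scene. Friction and masses are not known exactly. Their poses are not given: they have to be found in the camera images.
- press: dough press, fixed: two round plates 164 mm across, lid shut. Origin on the table under the hinge's middle; x points to the plates and handle (out to 300 mm), y along the hinge pin from head to cross hole. Hinge axis level, 75 mm up. Base plate 12 mm thick, x -40 to 210, y +-85 mm; plates' top at 50 mm, x 43 on; hinge cheeks y -35 to 33 mm, 26 mm wide, top at 88 mm
- pin (a joint): how far the steel hinge pin (18 mm in diameter) is pushed in along the press's +y, m: starts between 0 and 0.010; fully home at 0.030, a hard stop where its head meets the hinge cheek. Slides with about 4 N of friction and stays where it is left
- pin_head (a point): centre of the outer flat face (facing the press's -y) of the pin's round head, on the hinge axis; head 26 mm in diameter, 14 mm thick; it moves with the pin
- pin_hole (a point): centre of the 6.5 mm square cross hole, on the pin's axis, moves with the pin, axes as the press's (not the roll, see cotter_leg). The hole goes right through; upper mouth 9 mm above this point. Pin ends 14 mm beyond it. With the pin out it is hidden in the hinge cheek; with the pin home it is 16 mm clear of it
- block: wooden block 70 x 50 x 60 mm high, fixed, origin under its centre. A slot in its top, 26 mm (its x) by 8 mm (its y), 52 mm deep, holds the cotter upright, the grip's underside resting on the block's top; the cotter lifts straight out
- cotter_grip (a point): centre of the spring cotter's grey grip, an upright slab 26 (its x) x 14 (y) x 44 mm (z), z up; cotter about 60 g. Leg and bow, 5 mm steel wire, leave its underside. Straight leg along z at x = -5 mm, round tip 66.5 mm below this centre. For the bow to pass beside the pin the cotter's x must lie along the press's x (either way round)
- cotter_leg (a point): seat point on the leg's axis, 10.5 mm below the grip's underside (32.5 below, 5 mm to -x of grip's centre); fully in, it is within 3 mm of pin_hole, the grip resting on the pin. The pin's shank rolls stiffly (0.02 N m) about its axis and starts rolled 0.36 to 0.75 rad, the hole's mouth leaning 3 to 6 mm to the press's +x: find it by feel, then lead the leg back over the axis
- bow (a joint): how far the cotter's sprung bow is bent from the leg, rad: 0 free, 0.15 as its waist rides over the pin, under 0.06 once snapped. Spring 1.1 N m/rad. The bow lies on the leg's +x side: 12 mm from the leg at the seat point, waist at 7 mm, 10 mm lower, flared tip at 13 mm, 22 mm lower. Pressing it over takes 8 to 15 N
- cotter: the spring cotter as a whole, same point and axes as point cotter_leg
- bowl: red plastic mixing bowl, 170 mm across, 85 mm high, origin under its centre; leave alone
- jar: jar with a white lid, 72 mm across, 95 mm high, origin under its centre; leave alone
- cup: cup, 72 mm across, 100 mm high, origin under its centre; leave alone
Mind the look-alikes: they are no part of the job. Of the things shaped like the cotter, the grey one is meant.

How it is judged:
On the way, in this order (a step that is already met when the one before it is completed fails the run):
1. the pin is fully home, the cotter not yet in it (value of joint pin above 0.0285 m and distance between cotter_leg and pin_hole above 0.02 m), for 0.2 s.
2. the leg is through the cross hole and the bow has snapped over the pin (distance between cotter_leg and pin_hole below 0.004 m and value of joint bow below 0.06 rad), for 0.2 s.
At the end, for the whole second after the job is handed in: The pin is within 1.5 mm of fully home; the cotter's seat point on its leg is within 4 mm of the centre of the cross hole, with the bow sprung back to within 0.06 rad of its free shape; the cotter is at rest (all of step 2 and value of joint pin above 0.0285 m and linear speed of cotter below 0.02 m/s); the robot touches nothing.
It fails at once if cotter and press are pressed together with more than 30 N (contact force between cotter and press above 30 N).
It fails at once if the fingers press on the press or its pin with more than 30 N (contact force between the fingers and press above 30 N).
It fails at once if the bowl, jar or cup is moved by more than 30 mm (distance of any of bowl, jar, cup from where it was at the start of the episode above 0.03 m).
It also fails if it takes over 64 s, if anything falls off the work surface, if the arm or the gripper's body presses on something with over 40 N, if the wrist force passes 120 N, or if a joint passes its speed limit or range.

### The arm

A 6-joint arm with a two-finger parallel gripper is mounted at the origin on the work surface. World frame = base frame: x ahead of the robot, y to its left, z up, the work surface at z = 0. Lengths are in m, angles in rad, forces in N, time in s.
With the tool pointing down it reaches from about 0.375 to 0.9 m from the base axis. Payload 3.1 kg.
Tool frame: the origin (TCP) lies at the very end of the fingers, on their centre line; the grasp point (between the pads) lies 19 mm behind it (robot.grasp_offset is the distance from the TCP to the grasp point, in m); z points along the fingers, y is the line along which they close (so a half turn about z gives the same grasp; the last joint's range is limited). The gripper opens to 87 mm and grips with 3 to 60 N. Pads are 19 mm wide; open, the fingers measure 117 mm over their backs; the gripper's body (75 mm by 190 mm) begins 51 mm behind the grasp point.
Start: joints at [1.123, 0.527, 1.433, -0, 1.181, -0.178], TCP at [0.167, 0.602, 0.223] pointing down, gripper open.
Joint ranges: [-3.08, 3.08], [-0.75, 2.2], [0.22, 2.44], [-1.43, 4.57], [0, 2.65], [-2.85, 2.85]. Speed limits (rad/s): [2.79, 2.79, 3.14, 3.14, 3.14, 3.14].

### API

Orientations are given as a unit quaternion [w, x, y, z].
In Python, from plant import robot gives the robot as it stands.
- The arm moves only by the tool carry_out, never from a script. Its argument "plan" is a list that holds one entry, the list of rows, each a list of 7 numbers: the shift along the tool's x, y, z in mm, then the turn, a rotation vector about the tool's x, y, z in units of 6 degrees (1.0 is 6 degrees), then the finger opening in mm, from 0 to 87. In form: [[[dx, dy, dz, wx, wy, wz, hand], ...]]. A call has 1 to 12 rows; each row is the pose to reach, as a shift and turn from the pose commanded when the call began, along the tool's axes at that moment; what a row does not reach only later rows make up. A row lasts 1/10 s, in which the tool goes at most 50 mm and 8.59 degrees, less where a joint would pass 70% of its speed; a pose out of reach is approached as far as the arm can. A call with a gripper value outside its range is refused whole. The fingers move at their own pace and stop on an object; the grip force is fixed at half the most. Time passes only in rows, so rows that repeat a pose let the fingers close. It gives the time, the measured TCP pose, the force, the opening and the grip force at its end, in the units of the state.
- robot.sense(): the state, without advancing time (a new reading comes with each control period).
- robot.capture(name): name is "scene" or "top" or "wrist"; returns the picture (400x640x3 uint8, blue, green, red); there is no depth.
- robot.camera_model(name): a dict with "camera_matrix" (3x3 intrinsics, pixels), "cam_to_world" (4x4, takes a point from camera to world coordinates). Camera axes: x right, y down, z forward; pixel columns grow to the right and rows downward; lengths in m; the calibration is good to about 2 mm. The wrist camera is an equidistant fisheye: a pixel r from the principal point sees the ray r / f radians off the axis. A picture is of the moment at which its call begins: read the wrist's pose just before it. camera_model takes no time and is no camera call; for the wrist camera it gives the pose at the moment of the call.
- robot.sign_off(): hands the job in; it is judged then, once.
Trained networks look in the newest picture that a camera, given by its name, has taken for a name from the list of things; names that differ only in an ending like _2 or _b are one class to them, and where a whole thing is asked for, a point or a joint stands for the part that bears it (a point fixed in the world has none). Each returns a list of dicts, best first, with "confidence" (0 to 1); they miss things now and then, are a little off and sometimes report something else, mostly with a low value. They report only what shows in the picture. A call takes as long as a camera call. They do not tell look-alikes from the thing itself.
- robot.spot_in(camera, label): "point" ([column, row] in pixels, amid what is visible of it).
The state is a dict: "clock": time; "q": joint angles; "joint_velocities": joint speeds; "joint_efforts": joint torques, N m; "eef_pos": TCP position; "orientation": TCP orientation; "wrist_force": force on the tool from outside, world axes, zero at the start; "torque": the same for the moment, N m; "gripper_width": finger opening in m; "gripper_force": force on a finger pad.
Only numpy, scipy, OpenCV 4.12 (cv2) and the standard library are available. Lean on these libraries where they do the work, as an engineer would, in place of code of your own. Each camera call takes 0.05 s, during which the arm holds its last target. There are 200 camera calls.

## Working session

There is one attempt and no reset: what is moved stays moved. The work goes in short steps, Python scripts to look and compute and a tool call to move; the robot and the scene stay as the last step left them, time stands still between calls to the robot, and variables do not carry over. Pictures are saved under pics/ and viewed, at most 10 in all, crops included, and the job is handed in when it is done.

Besides the shell and the picture viewer there is one more tool, called after "Call:" by a JSON object that holds its "api" and its "payload". carry_out: Moves the arm, as the interface text tells. Its arguments: {"type":"object","properties":{"plan":{"type":"array","items":{"type":"array","items":{"type":"array","items":{"type":"number"}}}}},"required":["plan"]}

```bash
ls; mkdir -p pics
python3 - <<'E'
from plant import robot
import cv2,numpy as np
for c in ["scene","top"]:
    im=robot.capture(c); cv2.imwrite(f"pics/{c}0.png",im)
    for l in ["press","pin_head","pin_hole","block","cotter_grip","cotter"]:
        print(c,l,[(np.round(d["point"],1).tolist(),round(d["confidence"],2)) for d in robot.spot_in(c,l)][:4])
    m=robot.camera_model(c);print(np.round(m["camera_matrix"],1).tolist(),np.round(m["cam_to_world"],3).tolist())
print(robot.sense())
E
```

```text
pics
scene press [([364.0, 212.0], 0.83), ([209.8, 232.3], 0.62)]
scene pin_head [([314.3, 188.0], 0.5)]
scene pin_hole [([312.3, 187.5], 0.42)]
scene block [([211.9, 255.9], 0.66)]
scene cotter_grip [([230.3, 227.7], 0.7), ([153.1, 288.5], 0.63), ([206.3, 233.3], 0.42)]
scene cotter [([150.9, 289.0], 0.89), ([278.9, 249.6], 0.8), ([212.9, 234.6], 0.64), ([232.2, 225.6], 0.56)]
[[483.9, 0.0, 310.7], [0.0, 483.9, 195.5], [0.0, 0.0, 1.0]] [[0.679, 0.39, -0.622, 1.256], [0.734, -0.377, 0.565, -0.594], [-0.014, -0.84, -0.542, 0.688], [0.0, 0.0, 0.0, 1.0]]
top press [([278.2, 182.2], 0.82)]
top pin_head [([304.3, 209.1], 0.53)]
top pin_hole [([298.8, 209.5], 0.44)]
top block [([419.1, 217.8], 0.61)]
top cotter_grip [([378.8, 250.0], 0.64), ([365.3, 194.1], 0.57), ([472.2, 222.0], 0.55), ([423.5, 218.1], 0.52)]
top cotter [([382.3, 245.1], 0.66), ([471.3, 220.7], 0.48)]
[[408.6, 0.0, 322.6], [0.0, 408.6, 187.3], [0.0, 0.0, 1.0]] [[0.021, -0.99, 0.14, 0.451], [-0.999, -0.016, 0.032, 0.006], [-0.03, -0.141, -0.99, 1.064], [0.0, 0.0, 0.0, 1.0]]
{'clock': 0.7, 'q': array([ 1.12249525e+00,  5.27410322e-01,  1.43267568e+00, -1.03987699e-05,
        1.18141358e+00, -1.78520438e-01]), 'joint_velocities': array([-0.00086924, -0.00059268,  0.00107461,  0.00029046,  0.00031638,
       -0.00101441]), 'joint_efforts': array([-5.57114054e-04, -4.39868760e+01, -1.76953715e+01,  6.33801939e-02,
        5.04508289e-02, -5.19126127e-05]), 'eef_pos': array([0.16655768, 0.60238846, 0.22261131]), 'orientation': array([1.89222261e-05, 1.34479670e-01, 9.90916352e-01, 4.27829826e-05]), 'wrist_force': array([ 0.02588153, -0.44172158, -0.33567798]), 'torque': array([-0.0329041 , -0.01038199, -0.00514269]), 'gripper_force': 0.0, 'gripper_width': 0.08695717104684207}
```

Run:
```python
import cv2
a=cv2.imread("pics/scene0.png")[130:330,100:500]
b=cv2.imread("pics/top0.png")[90:300,190:520]
cv2.imwrite("pics/a.png",cv2.resize(a,(800,400),interpolation=cv2.INTER_CUBIC))
cv2.imwrite("pics/b.png",cv2.resize(b,(800,509),interpolation=cv2.INTER_CUBIC))
```

```text
(no output)
```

View pics/a.png

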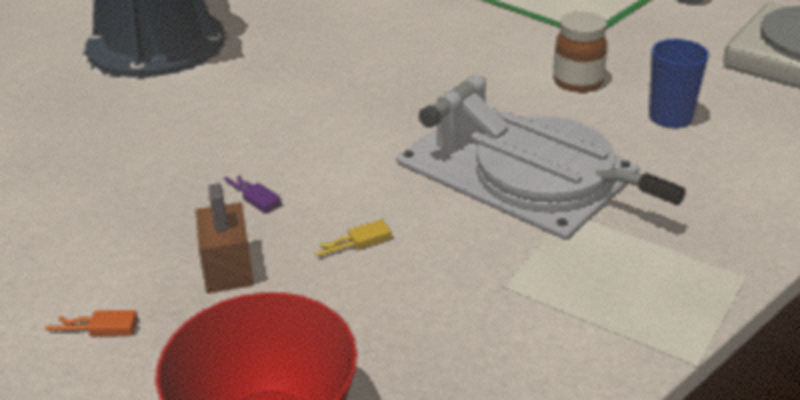

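View pics/b.png

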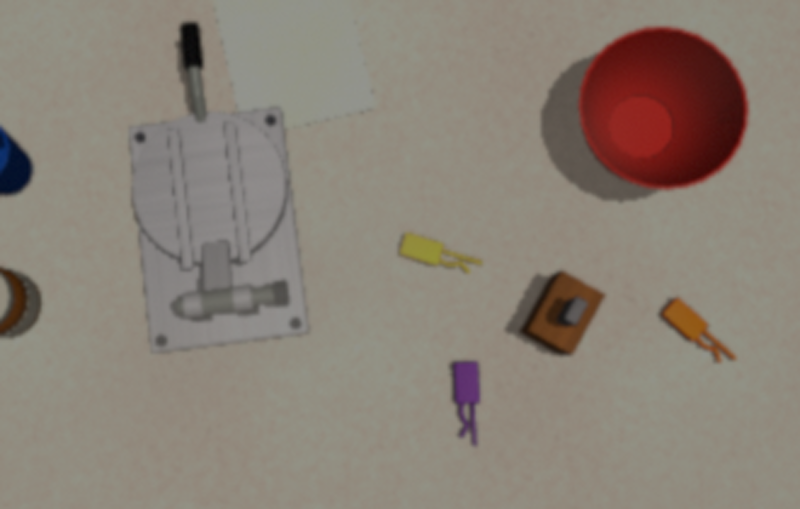

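```bash
cat > h.py <<'E'
import numpy as np
from plant import robot
from scipy.spatial.transform import Rotation as R
def ray(c,uv,m=None):
    m=m or robot.camera_model(c);K=np.array(m["camera_matrix"]);T=np.array(m["cam_to_world"])
    x=(uv[0]-K[0,2])/K[0,0];y=(uv[1]-K[1,2])/K[1,1]
    if c=="wrist":
        r=np.hypot(x,y);s=np.sin(r)/max(r,1e-9);d=np.array([x*s,y*s,np.cos(r)])
    else: d=np.array([x,y,1.])
    return T[:3,3],T[:3,:3]@d
def atz(c,uv,z,m=None):
    o,d=ray(c,uv,m);return o+d*(z-o[2])/d[2]
def proj(c,P,m=None):
    m=m or robot.camera_model(c);K=np.array(m["camera_matrix"]);T=np.array(m["cam_to_world"])
    p=T[:3,:3].T@(np.asarray(P)-T[:3,3])
    if c=="wrist":
        r=np.hypot(p[0],p[1]);th=np.arctan2(r,p[2]);q=p[:2]/r*th
    else:q=p[:2]/p[2]
    return np.array([K[0,0]*q[0]+K[0,2],K[1,1]*q[1]+K[1,2]])
def fit2(loc,w): # 2D rigid fit
    loc=np.array(loc);w=np.array(w);a=loc-loc.mean(0);b=w-w.mean(0)
    t=np.arctan2((a[:,0]*b[:,1]-a[:,1]*b[:,0]).sum(),(a*b).sum())
    M=np.array([[np.cos(t),-np.sin(t)],[np.sin(t),np.cos(t)]]);o=w.mean(0)-M@loc.mean(0)
    return o,t,np.linalg.norm(loc@M.T+o-w,axis=1)
def say():
    s=robot.sense();print("t",round(s["clock"],2),"p",np.round(s["eef_pos"]*1e3,1),"q",np.round(s["orientation"],4),"F",np.round(s["wrist_force"],2),"w",round(s["gripper_width"]*1e3,1),"gf",round(s["gripper_force"],1))
    return s
E
python3 - <<'E'
from h import *
f=lambda p:(190+p[0]/2.424,90+p[1]/2.424)
c=[(130,127),(280,108),(308,332),(153,352)]
w=[atz("top",f(p),.012)[:2] for p in c]
print("press",fit2([(.21,.085),(.21,-.085),(-.04,-.085),(-.04,.085)],w))
c=[(560,271),(604,294),(570,352),(525,324)]
w=np.array([atz("top",f(p),.06)[:2] for p in c]);print(w.round(3).tolist(),np.linalg.norm(w-np.roll(w,1,0),axis=1))
print("block",w.mean(0))
print("grip",atz("top",f((576,308)),.1),"head",atz("top",f((288,293)),.075))
print("block/plate corner via scene")
E
```

```text
press (array([0.52246   , 0.13967611]), np.float64(0.14650457566936687), array([0.00232713, 0.00295971, 0.00258472, 0.00270102]))
[[0.561, -0.204], [0.538, -0.248], [0.48, -0.213], [0.507, -0.168]] [0.06485201 0.04917092 0.06829782 0.05210589]
block [ 0.52147928 -0.20817165]
grip [ 0.52091216 -0.21047042  0.1       ] head [0.53244742 0.07007923 0.075     ]
block/plate corner via scene
```

```bash
cat >> h.py <<'E'
def shift(P,ang=None,s=None):
    """P world target TCP (m), ang = world angle of tool y axis (rad), tool pointing down -> row numbers (from measured pose)"""
    s=s or robot.sense();q=s["orientation"];A=R.from_quat([q[1],q[2],q[3],q[0]])
    d=A.inv().apply(np.array(P)-s["eef_pos"])*1e3
    if ang is None: w=np.zeros(3)
    else:
        y=np.array([np.cos(ang),np.sin(ang),0]);z=np.array([0,0,-1.]);x=np.cross(y,z)
        w=(A.inv()*R.from_matrix(np.array([x,y,z]).T)).as_rotvec()/np.radians(6)
    print("shift",d.round(1).tolist(),"turn",w.round(2).tolist())
E
python3 - <<'E'
from h import *
say()
shift((.5386,.0309,.16),np.pi/2+.1465)
m=robot.camera_model("wrist");s=robot.sense();q=s["orientation"];A=R.from_quat([q[1],q[2],q[3],q[0]])
T=np.array(m["cam_to_world"]);print(A.inv().apply(T[:3,3]-s["eef_pos"]),A.inv().as_matrix()@T[:3,:3],m["camera_matrix"])
E
```

```text
t 0.7 p [166.6 602.4 222.6] q [0.     0.1345 0.9909 0.    ] F [ 0.03 -0.44 -0.34] w 87.0 gf 0.0
shift [-510.9, -451.7, 62.6] turn [0.0, 0.0, -3.98]
[ 0.07631425 -0.00080481 -0.16211364] [[ 7.89080675e-04 -9.60706637e-01 -2.77564651e-01]
 [ 9.99998971e-01  1.09054347e-03 -9.31719803e-04]
 [ 1.19780571e-03 -2.77563630e-01  9.60706509e-01]] [[309.70691629   0.         319.5431583 ]
 [  0.         309.70691629 197.11784711]
 [  0.           0.           1.        ]]
```

Call:
{"api": "carry_out", "payload": {"plan": [[[-511,-452,10,0,0,-3.98,0],[-511,-452,10,0,0,-3.98,0],[-511,-452,10,0,0,-3.98,0],[-511,-452,10,0,0,-3.98,0],[-511,-452,10,0,0,-3.98,0],[-511,-452,10,0,0,-3.98,0],[-511,-452,10,0,0,-3.98,0],[-511,-452,10,0,0,-3.98,0],[-511,-452,10,0,0,-3.98,0],[-511,-452,10,0,0,-3.98,0],[-511,-452,10,0,0,-3.98,0],[-511,-452,10,0,0,-3.98,0]]]}}

```text
clock: 1.9
eef_pos: [0.4933, 0.0999, 0.2141]
orientation: [0.0, -0.073, 0.997, 0.0]
wrist_force: [0.8, 0.7, -0.2]
gripper_width: 0.0027
gripper_force: 0.0
```

Run:
```python
from h import *
say(); shift((.5386,.0309,.16),np.pi/2+.1465)
```

```text
t 1.9 p [493.3  99.9 214.1] q [ 4.000e-04 -7.320e-02  9.973e-01  1.000e-04] F [ 0.79  0.68 -0.19] w 2.7 gf 0.0
shift [-34.7, -74.9, 54.1] turn [0.0, 0.01, 0.0]
```

Call:
{"api": "carry_out", "payload": {"plan": [[[-34,-70,0,0,0,0,0],[-34,-70,0,0,0,0,0],[-34,-70,30,0,0,0,0],[-34,-70,30,0,0,0,0]]]}}

```text
clock: 2.3
eef_pos: [0.5341, 0.0368, 0.1812]
orientation: [-0.003, -0.072, 0.997, 0.001]
wrist_force: [-0.7, 0.5, -1.2]
gripper_width: 0.0005
gripper_force: 0.0
```

Run:
```python
from h import *
import cv2
im=robot.capture("wrist");cv2.imwrite("pics/w1.png",im)
say(); print(robot.spot_in("wrist","pin_head"),robot.spot_in("wrist","pin_hole"))
m=robot.camera_model("wrist");np.save("w1.npy",m["cam_to_world"])
o=np.array([.5225,.1397]);t=.1465;M=np.array([[np.cos(t),-np.sin(t)],[np.sin(t),np.cos(t)]])
for n,p in dict(head=(0,-.07,.075),c1=(-.04,-.085,.012),c2=(.21,-.085,.012),c3=(-.04,.085,.012),c4=(.21,.085,.012)).items():
    print(n,proj("wrist",[*(M@p[:2]+o),p[2]]).round(1))
shift((.5386,.0309,.065),np.pi/2+.1465)
```

```text
t 2.35 p [534.4  37.5 182.4] q [-2.500e-03 -7.300e-02  9.973e-01  6.000e-04] F [-0.78  0.02  0.13] w 0.5 gf 0.0
[{'point': [372.3, 199.1], 'confidence': 0.7}] [{'point': [373.7, 200.9], 'confidence': 0.68}]
head [355.9 197.2]
c1 [336.6 145.6]
c2 [332.5 330.5]
c3 [478.4 150.4]
c4 [448.  323.4]
shift [-1.7, -7.5, 119.2] turn [0.0, -0.0, 0.01]
```

View pics/w1.png

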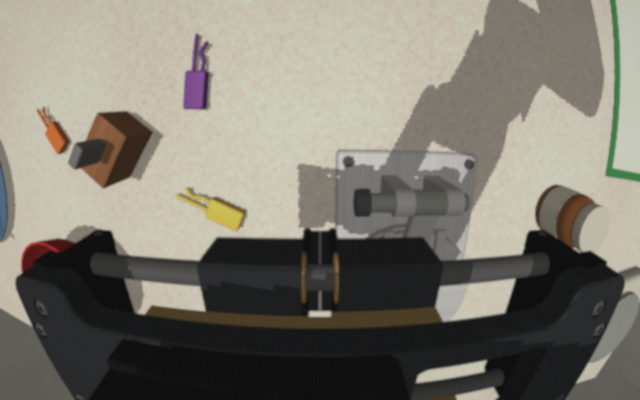

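Call:
{"api": "carry_out", "payload": {"plan": [[[-2,-8,70,0,0,0,0],[-2,-8,70,0,0,0,0],[-2,-8,70,0,0,0,0],[-2,-8,70,0,0,0,0],[-2,-8,70,0,0,0,0]]]}}

```text
clock: 2.95
eef_pos: [0.5406, 0.0303, 0.1157]
orientation: [0.002, -0.074, 0.997, -0.0]
wrist_force: [-0.5, 0.0, 0.4]
gripper_width: 0.0005
gripper_force: 0.0
```

Run:
```python
from h import *
import cv2
say();m=robot.camera_model("wrist");im=robot.capture("wrist");cv2.imwrite("pics/w2.png",cv2.resize(im[100:300,250:550],(800,533),interpolation=cv2.INTER_CUBIC))
say()
o=np.array([.5225,.1397]);t=.1465;M=np.array([[np.cos(t),-np.sin(t)],[np.sin(t),np.cos(t)]])
for n,p in dict(head=(0,-.07,.075),headtop=(0,-.07,.088),headback=(-.013,-.07,.075),end=(0,.04,.075),c1=(-.04,-.085,.012),c3=(-.04,.085,.012)).items():
    print(n,((proj("wrist",[*(M@p[:2]+o),p[2]],m)-[250,100])*2.667).round(1))
np.save("w2.npy",m["cam_to_world"])
shift((.5386,.0309,.065),np.pi/2+.1465)
```

```text
t 2.95 p [540.6  30.3 115.7] q [ 1.900e-03 -7.390e-02  9.973e-01 -4.000e-04] F [-0.51  0.04  0.42] w 0.5 gf 0.0
t 3.0 p [540.6  30.2 115.7] q [ 1.900e-03 -7.380e-02  9.973e-01 -4.000e-04] F [ 0.03  0.67 -0.61] w 0.6 gf 0.0
head [343.1 317.7]
headtop [352.2 335.7]
headback [346.1 270.7]
end [691.8 311.8]
c1 [268.6 133.8]
c3 [711.4 151.9]
shift [2.0, 1.0, 50.7] turn [-0.01, 0.04, 0.01]
```

View pics/w2.png

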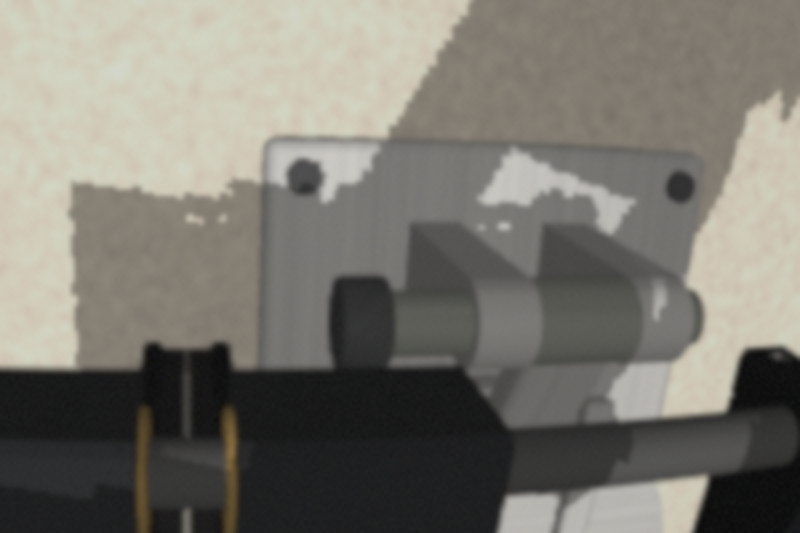

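Call:
{"api": "carry_out", "payload": {"plan": [[[0,0,30,0,0,0,0],[0,0,50,0,0,0,0],[0,4,50,0,0,0,0],[0,12,50,0,0,0,0],[0,18,50,0,0,0,0],[0,18,50,0,0,0,0]]]}}

```text
clock: 3.6
eef_pos: [0.5371, 0.0488, 0.0651]
orientation: [0.001, -0.074, 0.997, -0.0]
wrist_force: [-0.1, -0.6, -0.8]
gripper_width: 0.0008
gripper_force: 0.0
```

Call:
{"api": "carry_out", "payload": {"plan": [[[0,2,0,0,0,0,0],[0,4,0,0,0,0,0],[0,6,0,0,0,0,0],[0,8,0,0,0,0,0],[0,10,0,0,0,0,0],[0,12,0,0,0,0,0],[0,14,0,0,0,0,0],[0,16,0,0,0,0,0],[0,17,0,0,0,0,0],[0,18,0,0,0,0,0]]]}}

```text
clock: 4.6
eef_pos: [0.534, 0.0654, 0.0638]
orientation: [0.0, -0.073, 0.997, -0.0]
wrist_force: [-0.7, -4.4, -1.7]
gripper_width: 0.0003
gripper_force: 1.9
```

Call:
{"api": "carry_out", "payload": {"plan": [[[0,1,0,0,0,0,0],[0,2,0,0,0,0,0],[0,3,0,0,0,0,0],[0,4,0,0,0,0,0],[0,5,0,0,0,0,0],[0,5.5,0,0,0,0,0]]]}}

```text
clock: 5.2
eef_pos: [0.5332, 0.0712, 0.0638]
orientation: [0.0, -0.074, 0.997, 0.0]
wrist_force: [0.2, -3.8, -0.8]
gripper_width: 0.0004
gripper_force: 1.9
```

Call:
{"api": "carry_out", "payload": {"plan": [[[0,0.7,0,0,0,0,0],[0,1.4,0,0,0,0,0],[0,2.1,0,0,0,0,0],[0,2.8,0,0,0,0,0]]]}}

```text
clock: 5.6
eef_pos: [0.5328, 0.0738, 0.0638]
orientation: [0.0, -0.073, 0.997, -0.0]
wrist_force: [1.0, -3.8, -0.9]
gripper_width: 0.0003
gripper_force: 1.9
```

Call:
{"api": "carry_out", "payload": {"plan": [[[0,0.5,0,0,0,0,0],[0,1,0,0,0,0,0],[0,1.5,0,0,0,0,0]]]}}

```text
clock: 5.9
eef_pos: [0.5325, 0.0753, 0.0638]
orientation: [-0.0, -0.073, 0.997, 0.0]
wrist_force: [-0.0, -5.1, -0.9]
gripper_width: 0.0007
gripper_force: 1.8
```

Call:
{"api": "carry_out", "payload": {"plan": [[[0,0.5,0,0,0,0,0],[0,1,0,0,0,0,0]]]}}

```text
clock: 6.1
eef_pos: [0.5324, 0.0763, 0.0638]
orientation: [-0.0, -0.073, 0.997, -0.0]
wrist_force: [-0.3, -4.0, -1.7]
gripper_width: 0.0003
gripper_force: 1.8
```

Call:
{"api": "carry_out", "payload": {"plan": [[[0,0.5,0,0,0,0,0],[0,1,0,0,0,0,0]]]}}

```text
clock: 6.3
eef_pos: [0.5323, 0.0773, 0.0638]
orientation: [0.0, -0.073, 0.997, -0.0]
wrist_force: [0.9, -5.1, -2.4]
gripper_width: 0.0006
gripper_force: 1.8
```

Call:
{"api": "carry_out", "payload": {"plan": [[[0,0.5,0,0,0,0,0],[0,0.8,0,0,0,0,0]]]}}

```text
clock: 6.5
eef_pos: [0.5321, 0.0781, 0.0638]
orientation: [0.0, -0.073, 0.997, -0.0]
wrist_force: [1.1, -3.7, -0.4]
gripper_width: 0.0004
gripper_force: 1.8
```

Call:
{"api": "carry_out", "payload": {"plan": [[[0,0.5,0,0,0,0,0],[0,1,0,0,0,0,0]]]}}

```text
clock: 6.7
eef_pos: [0.532, 0.0791, 0.0638]
orientation: [0.0, -0.073, 0.997, -0.0]
wrist_force: [0.4, -4.1, -1.5]
gripper_width: 0.0006
gripper_force: 1.8
```

Call:
{"api": "carry_out", "payload": {"plan": [[[0,0.5,0,0,0,0,0],[0,0.8,0,0,0,0,0]]]}}

```text
clock: 6.9
eef_pos: [0.5318, 0.0799, 0.0638]
orientation: [-0.0, -0.073, 0.997, 0.0]
wrist_force: [0.0, -4.2, -1.4]
gripper_width: 0.0006
gripper_force: 1.8
```

Call:
{"api": "carry_out", "payload": {"plan": [[[0,0.5,0,0,0,0,0],[0,0.8,0,0,0,0,0]]]}}

```text
clock: 7.1
eef_pos: [0.5317, 0.0807, 0.0638]
orientation: [-0.0, -0.073, 0.997, -0.0]
wrist_force: [0.9, -4.2, -1.1]
gripper_width: 0.0004
gripper_force: 1.8
```

Run:
```python
from h import *
import cv2
m=robot.camera_model("wrist");np.save("w3.npy",m["cam_to_world"]);im=robot.capture("wrist");cv2.imwrite("pics/w3full.png",im);cv2.imwrite("pics/w3.png",cv2.resize(im[130:280,300:500],(800,600),interpolation=cv2.INTER_CUBIC))
o=np.array([.5225,.1397]);t=.1465;M=np.array([[np.cos(t),-np.sin(t)],[np.sin(t),np.cos(t)]])
for n,p in dict(headback=(-.013,-.049,.075),headin=(-.013,-.035,.075),end=(0,.063,.075),endb=(-.009,.063,.075),hole=(.0045,.049,.083),cheek=(-.013,.033,.075),c1=(-.04,-.085,.012),c3=(-.04,.085,.012)).items():
    print(n,((proj("wrist",[*(M@p[:2]+o),p[2]],m)-[300,130])*4).round(1))
```

```text
headback [165.3 411. ]
headin [270.2 410.3]
end [864.1 468.8]
endb [876.1 416. ]
hole [813.2 523.6]
cheek [723.  399.1]
c1 [-60.7 128. ]
c3 [812.3 145.6]
```

View pics/w3.png

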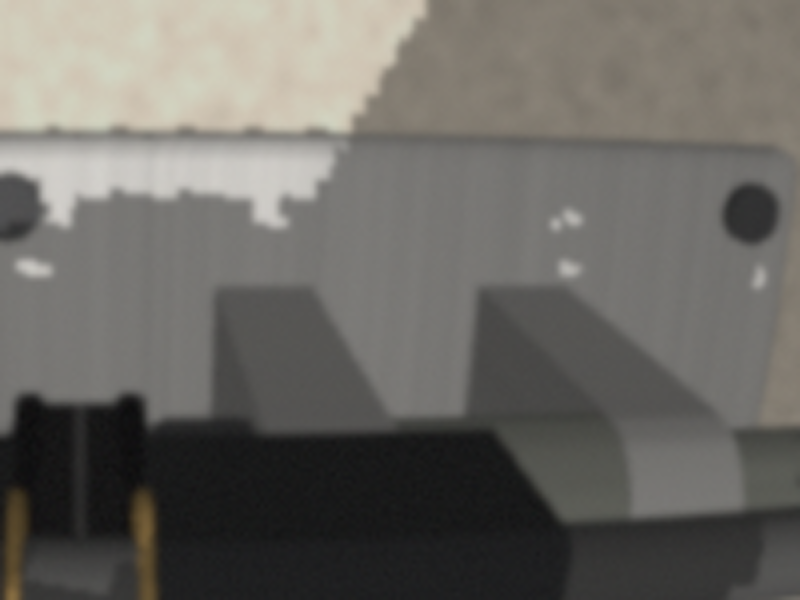

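Call:
{"api": "carry_out", "payload": {"plan": [[[0,0.4,0,0,0,0,0],[0,0.7,0,0,0,0,0]]]}}

```text
clock: 7.35
eef_pos: [0.5316, 0.0813, 0.0638]
orientation: [0.0, -0.073, 0.997, -0.0]
wrist_force: [0.3, -4.5, -2.3]
gripper_width: 0.0006
gripper_force: 2.2
```

Call:
{"api": "carry_out", "payload": {"plan": [[[0,0.4,0,0,0,0,0],[0,0.7,0,0,0,0,0]]]}}

```text
clock: 7.55
eef_pos: [0.5317, 0.0814, 0.0638]
orientation: [0.0, -0.074, 0.997, -0.001]
wrist_force: [0.4, -7.4, -0.7]
gripper_width: 0.0004
gripper_force: 3.4
```

Call:
{"api": "carry_out", "payload": {"plan": [[[0,0.4,0,0,0,0,0],[0,0.4,0,0,0,0,0]]]}}

```text
clock: 7.75
eef_pos: [0.5317, 0.0814, 0.0638]
orientation: [0.0, -0.074, 0.997, -0.001]
wrist_force: [0.4, -8.1, -1.7]
gripper_width: 0.0005
gripper_force: 3.7
```

Call:
{"api": "carry_out", "payload": {"plan": [[[0,-12,0,0,0,0,0],[0,-12,-70,0,0,0,0],[0,-12,-70,0,0,0,0],[0,-12,-70,0,0,0,0]]]}}

```text
clock: 8.15
eef_pos: [0.5355, 0.0707, 0.1366]
orientation: [0.003, -0.073, 0.997, 0.0]
wrist_force: [0.1, -0.1, 0.2]
gripper_width: 0.0004
gripper_force: 0.0
```

Run:
```python
from h import *
say();shift((.545,.1926,.125),np.pi/2+.1465)
```

```text
t 8.15 p [535.5  70.7 136.6] q [ 3.300e-03 -7.310e-02  9.973e-01  2.000e-04] F [ 0.12 -0.12  0.16] w 0.4 gf 0.0
shift [-27.1, 119.2, 11.8] turn [-0.0, 0.06, -0.0]
```

Call:
{"api": "carry_out", "payload": {"plan": [[[-27,40,0,0,0,0,0],[-27,80,0,0,0,0,0],[-27,119,0,0,0,0,0],[-27,119,8,0,0,0,0],[-27,119,8,0,0,0,0],[-27,119,8,0,0,0,0],[-27,119,8,0,0,0,0]]]}}

```text
clock: 8.85
eef_pos: [0.5426, 0.191, 0.1256]
orientation: [-0.0, -0.073, 0.997, -0.0]
wrist_force: [0.7, -0.4, 0.9]
gripper_width: 0.0005
gripper_force: 0.0
```

Run:
```python
from h import *
import cv2
say();m=robot.camera_model("wrist");np.save("w4.npy",m["cam_to_world"]);im=robot.capture("wrist");cv2.imwrite("pics/w4full.png",im);cv2.imwrite("pics/w4.png",cv2.resize(im[120:240,180:340],(800,600),interpolation=cv2.INTER_CUBIC))
say()
print(robot.spot_in("wrist","pin_hole"))
o=np.array([.5225,.1397]);t=.1465;M=np.array([[np.cos(t),-np.sin(t)],[np.sin(t),np.cos(t)]])
for n,p in dict(end=(0,.063,.084),endb=(-.009,.063,.075),hole=(.0045,.049,.083),cheek=(-.013,.033,.075),cheekt=(0,.033,.088),c3=(-.04,.085,.012),c1=(-.04,-.085,.012)).items():
    print(n,((proj("wrist",[*(M@p[:2]+o),p[2]],m)-[180,120])*5).round(1))
```

```text
t 8.85 p [542.6 191.  125.6] q [-3.000e-04 -7.250e-02  9.974e-01 -0.000e+00] F [ 0.68 -0.44  0.88] w 0.5 gf 0.0
t 8.9 p [542.8 191.  125.8] q [-0.     -0.0725  0.9974  0.    ] F [-0.53  0.61  0.26] w 0.5 gf 0.0
[{'point': [7.3, 274.4], 'confidence': 0.45}]
end [815.4 317.8]
endb [811.9 240.2]
hole [712.1 348. ]
cheek [596.9 212.1]
cheekt [592.1 324.9]
c3 [912.   5.]
c1 [ 0.5 28.8]
```

View pics/w4.png

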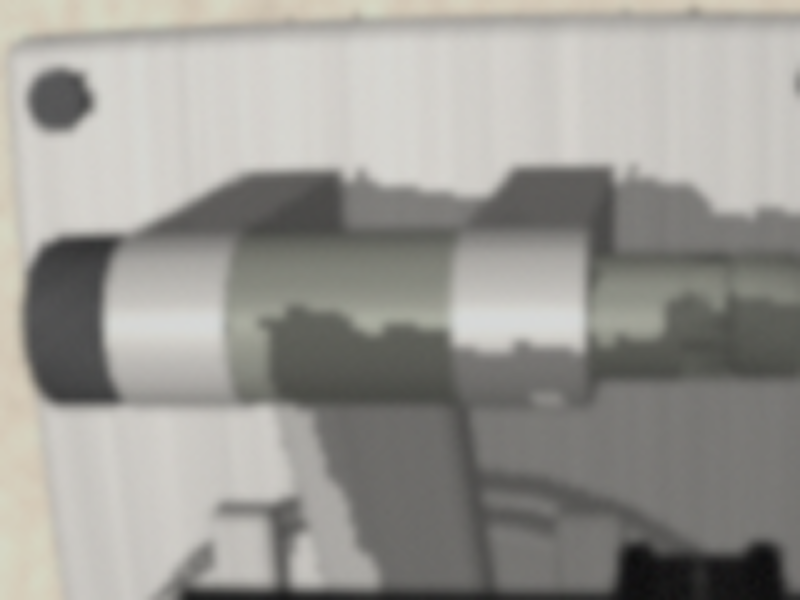

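Run:
```python
from h import *
import cv2
im=cv2.imread("pics/w4full.png");c=im[160:210,290:357]
c=cv2.resize(c,(804,600),interpolation=cv2.INTER_CUBIC)[:,:800]
c=np.clip((c.astype(float)-40)*1.9,0,255).astype(np.uint8)
cv2.imwrite("pics/w4b.png",c)
m=robot.camera_model("wrist");m["cam_to_world"]=np.load("w4.npy")
o=np.array([.5225,.1397]);t=.1465;M=np.array([[np.cos(t),-np.sin(t)],[np.sin(t),np.cos(t)]])
P=lambda p:proj("wrist",[*(M@np.array(p[:2])+o),p[2]],m)
for r,y in((.013,.02),(.009,.0409),(.009,.058),(.013,-.042)):
    a=np.linspace(0,np.pi,181);v=np.array([P((-r*np.cos(x),y,.075+r*np.sin(x))) for x in a]);print(r,y,((v[:,1].min()-120)*5,(v[:,1].max()-120)*5),v[90]*5-[900,600])
print("12x frame: hole x=0..6",[((P((x,.049,.075+np.sqrt(81e-6-x*x)))-[290,160])*12).round() for x in(0,.003,.006)],((P((0,.063,.084))-[290,160])*12).round(),((P((0,.033,.084))-[290,160])*12).round())
```

```text
0.013 0.02 (np.float64(212.74614618057626), np.float64(394.9683602655865)) [495.24172086 325.12529698]
0.009 0.0409 (np.float64(240.05742562940895), np.float64(366.6080889639673)) [652.33176989 317.72596445]
0.009 0.058 (np.float64(240.11812381506317), np.float64(366.6077778731804)) [778.63407954 317.75120402]
0.013 -0.042 (np.float64(220.9058914168213), np.float64(394.5682816003739)) [ 65.24080232 328.25407235]
12x frame: hole x=0..6 [array([389., 282.]), array([389., 332.]), array([389., 375.])] [637. 283.] [106. 283.]
```

View pics/w4b.png

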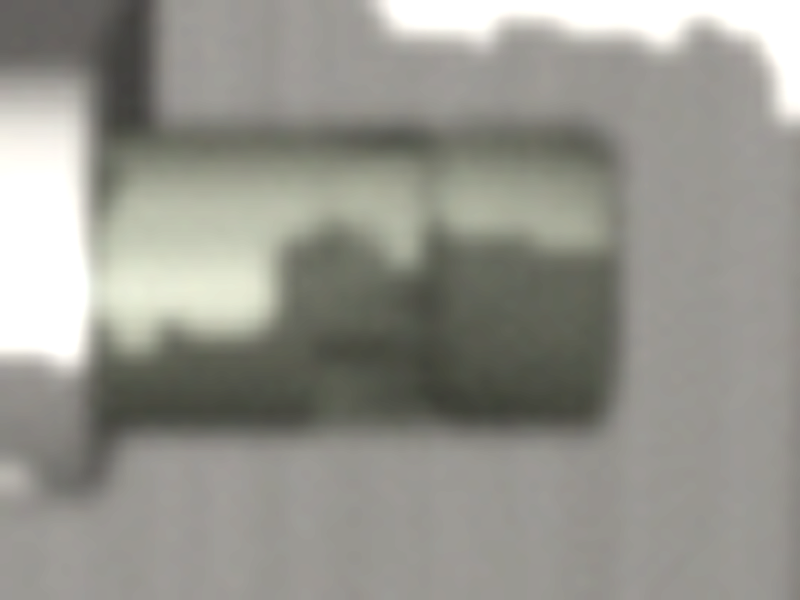

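Run:
```python
from h import *
s=say();shift((.521,-.209,.17),np.radians(59))
m=robot.camera_model("wrist");m["cam_to_world"]=np.load("w4.npy")
print("TCP in w4 5x crop",(proj("wrist",s["eef_pos"],m)-[180,120])*5)
```

```text
t 8.95 p [542.9 191.1 125.9] q [ 0.     -0.0725  0.9974  0.    ] F [-0.78  0.69  0.21] w 0.4 gf 0.0
shift [79.5, -392.7, -44.1] turn [0.0, 0.0, 6.55]
TCP in w4 5x crop [704.52836772 637.21239483]
```

Call:
{"api": "carry_out", "payload": {"plan": [[[0,0,-44,0,0,0,60],[30,-140,-44,0,0,6.55,60],[79,-393,-44,0,0,6.55,60],[79,-393,-44,0,0,6.55,60],[79,-393,-44,0,0,6.55,60],[79,-393,-44,0,0,6.55,60],[79,-393,-44,0,0,6.55,60],[79,-393,-44,0,0,6.55,60],[79,-393,-44,0,0,6.55,60],[79,-393,-44,0,0,6.55,60],[79,-393,-44,0,0,6.55,60],[79,-393,-44,0,0,6.55,60]]]}}

```text
clock: 10.15
eef_pos: [0.5213, -0.2074, 0.1697]
orientation: [-0.001, 0.266, 0.964, 0.0]
wrist_force: [-1.2, 0.6, -0.7]
gripper_width: 0.0597
gripper_force: 0.0
```

Run:
```python
from h import *
import cv2
s=say();m=robot.camera_model("wrist");np.save("w5.npy",m["cam_to_world"]);im=robot.capture("wrist");cv2.imwrite("pics/w5full.png",im);cv2.imwrite("pics/w5.png",cv2.resize(im[130:280,220:420],(800,600),interpolation=cv2.INTER_CUBIC))
for l in("cotter_grip","block"):print([(np.round(d["point"]).tolist(),round(d["confidence"],2)) for d in robot.spot_in("wrist",l)])
b=np.radians(-31);u=np.array([np.cos(b),np.sin(b)]);v=np.array([-u[1],u[0]]);o=np.array([.521,-.209])
for i,j in((1,1),(1,-1),(-1,-1),(-1,1)):
  print(i,j,"block",((proj("wrist",[*(o+i*.035*u+j*.025*v),.06],m)-[220,130])*4).round(),"grip",((proj("wrist",[*(o+i*.013*u+j*.007*v),.104],m)-[220,130])*4).round())
shift((.521,-.209,.17),np.radians(59))
```

```text
t 10.15 p [ 521.3 -207.4  169.7] q [-5.000e-04  2.664e-01  9.639e-01  4.000e-04] F [-1.16  0.56 -0.7 ] w 59.7 gf 0.0
[([451.0, 174.0], 0.93), ([218.0, 236.0], 0.75), ([316.0, 207.0], 0.66), ([357.0, 76.0], 0.64)]
[([314.0, 179.0], 0.88), ([578.0, 61.0], 0.39)]
1 1 block [501. 403.] grip [431. 384.]
1 -1 block [291. 402.] grip [360. 384.]
-1 -1 block [284. 109.] grip [359. 257.]
-1 1 block [509. 109.] grip [433. 258.]
shift [-0.5, -2.5, -0.2] turn [0.0, -0.01, 0.04]
```

View pics/w5.png

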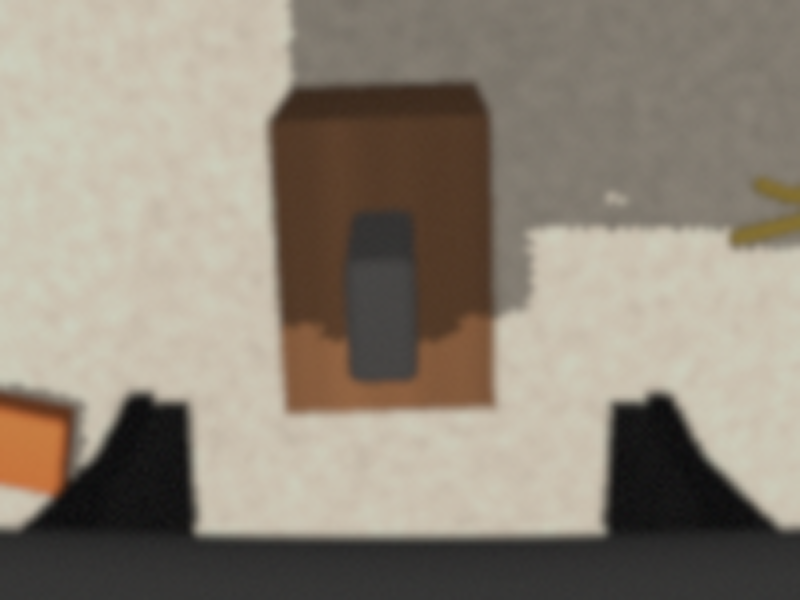

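Call:
{"api": "carry_out", "payload": {"plan": [[[-0.6,-4.1,0,0,0,-0.25,60],[-0.6,-4.1,45,0,0,-0.25,50],[-0.6,-4.1,80,0,0,-0.25,40],[-0.6,-4.1,95,0,0,-0.25,30],[-0.6,-4.1,96.5,0,0,-0.25,30],[-0.6,-4.1,96.5,0,0,-0.25,30]]]}}

```text
clock: 10.9
eef_pos: [0.5207, -0.2111, 0.0734]
orientation: [-0.0, 0.253, 0.968, 0.0]
wrist_force: [0.4, -0.1, 0.2]
gripper_width: 0.0322
gripper_force: 0.0
```

Run:
```python
from h import *
say();shift((.5197,-.2112,.073),np.radians(60.5))
```

```text
t 10.9 p [ 520.7 -211.1   73.4] q [-1.000e-04  2.528e-01  9.675e-01  1.000e-04] F [ 0.41 -0.11  0.16] w 32.2 gf 0.0
shift [0.8, -0.6, 0.4] turn [0.0, -0.0, 0.03]
```

Close, check, then lift.

Call:
{"api": "carry_out", "payload": {"plan": [[[0.8,-0.6,0,0,0,0,22],[0.8,-0.6,0,0,0,0,10],[0.8,-0.6,0,0,0,0,5],[0.8,-0.6,0,0,0,0,5],[0.8,-0.6,0,0,0,0,5]]]}}

```text
clock: 11.4
eef_pos: [0.5199, -0.2123, 0.0743]
orientation: [0.001, 0.254, 0.967, -0.0]
wrist_force: [-0.6, 1.5, 5.6]
gripper_width: 0.0136
gripper_force: 30.0
```

Call:
{"api": "carry_out", "payload": {"plan": [[[0.8,-0.6,-15,0,0,0,5],[0.8,-0.6,-40,0,0,0,5],[0.8,-0.6,-80,0,0,0,5],[0.8,-0.6,-105,0,0,0,5],[0.8,-0.6,-105,0,0,0,5],[0.8,-0.6,-105,0,0,0,5]]]}}

```text
clock: 12.0
eef_pos: [0.5181, -0.2122, 0.1783]
orientation: [0.0, 0.254, 0.967, -0.0]
wrist_force: [-0.3, 0.6, -1.3]
gripper_width: 0.0141
gripper_force: 30.0
```

Run:
```python
from h import *
import cv2
s=say();im=robot.capture("scene")
c=np.array([.5197,-.2112,s["eef_pos"][2]-.03])
u,v=proj("scene",c).astype(int);print(u,v)
im2=robot.capture("wrist");cv2.imwrite("pics/w6full.png",im2)
a=cv2.resize(im[max(v-40,0):v+40,u-40:u+40],(400,400),interpolation=cv2.INTER_CUBIC)
b=cv2.resize(im2[170:290,260:380],(400,400),interpolation=cv2.INTER_CUBIC)
cv2.imwrite("pics/p6.png",np.hstack([a,b]))
shift((.5225+.002,.1397,.22),np.pi/2+.1465)
```

```text
t 12.0 p [ 518.1 -212.2  178.3] q [ 1.000e-04  2.536e-01  9.673e-01 -1.000e-04] F [-0.32  0.61 -1.32] w 14.1 gf 30.0
204 206
shift [166.2, 309.7, -42.5] turn [0.01, -0.03, -6.3]
```

View pics/p6.png

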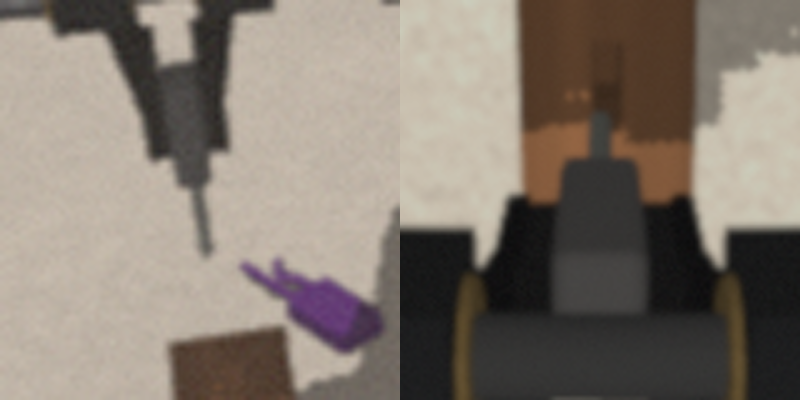

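Run:
```python
from h import *
m=robot.camera_model("wrist");s=robot.sense();q=s["orientation"];A=R.from_quat([q[1],q[2],q[3],q[0]])
f=lambda c,x,z:proj(c,s["eef_pos"]+A.apply([x,0,z])).round(1)
for c in("wrist","scene"):
  print(c,"grip underside +x",f(c,.013,.0143),"-x",f(c,-.013,.0143))
  for sg in(1,-1):print("leg at tool x",sg*5,"tip",f(c,sg*.005,.0588),"bow waist",f(c,-sg*.002,.0348),"bow tip",f(c,-sg*.008,.0468))
print("scene crop origin 164,166 scale 5")
```

```text
wrist grip underside +x [321.2 216.3] -x [321.1 254.8]
leg at tool x 5 tip [320.9 206.4] bow waist [321.  226.9] bow tip [320.9 228.5]
leg at tool x -5 tip [320.9 218.9] bow waist [321.  221.4] bow tip [321.  207.5]
scene grip underside +x [202.6 196.7] -x [203.3 203.8]
leg at tool x 5 tip [205.8 217.1] bow waist [204.4 209.3] bow tip [205.3 215.8]
leg at tool x -5 tip [206.  219.8] bow waist [204.3 208.2] bow tip [204.9 211.4]
scene crop origin 164,166 scale 5
```

Run:
```python
from h import *
say();shift((.52695,.18898,.19),np.pi/2+.1465)
```

```text
t 12.1 p [ 517.2 -211.6  176.9] q [-1.500e-03  2.536e-01  9.673e-01  5.000e-04] F [-0.73 -0.18 -1.18] w 13.9 gf 30.0
shift [188.1, 353.8, -12.5] turn [0.01, -0.03, -6.3]
```

Call:
{"api": "carry_out", "payload": {"plan": [[[20,30,-14,0,0,0,5],[188,354,-14,0,0,-6.3,5],[188,354,-14,0,0,-6.3,5],[188,354,-14,0,0,-6.3,5],[188,354,-14,0,0,-6.3,5],[188,354,-14,0,0,-6.3,5],[188,354,-14,0,0,-6.3,5],[188,354,-14,0,0,-6.3,5],[188,354,-14,0,0,-6.3,5],[188,354,-14,0,0,-6.3,5],[188,354,-14,0,0,-6.3,5],[188,354,-14,0,0,-6.3,5]]]}}

```text
clock: 13.3
eef_pos: [0.5279, 0.1868, 0.1916]
orientation: [-0.001, -0.073, 0.997, -0.0]
wrist_force: [-0.4, 0.1, 0.2]
gripper_width: 0.0136
gripper_force: 30.0
```

Run:
```python
from h import *
import cv2
s=say();im=robot.capture("scene")
c=s["eef_pos"]+[0,0,-.04];u,v=proj("scene",c).astype(int);print(u,v)
mw=robot.camera_model("wrist");im2=robot.capture("wrist");cv2.imwrite("pics/w7full.png",im2);np.save("w7.npy",mw["cam_to_world"])
a=cv2.resize(im[v-40:v+40,u-40:u+40],(400,400),interpolation=cv2.INTER_CUBIC)
b=cv2.resize(im2[150:240,285:375],(400,400),interpolation=cv2.INTER_CUBIC)
cv2.imwrite("pics/p7.png",np.hstack([a,b]))
q=s["orientation"];A=R.from_quat([q[1],q[2],q[3],q[0]])
f=lambda c,x,z:proj(c,s["eef_pos"]+A.apply([x,0,z]),mw if c=="wrist" else None)
for sg in(1,-1):print("leg",sg,"scene",(f("scene",sg*.005,.0588)-[u-40,v-40])*5,"bow",(f("scene",-sg*.008,.0468)-[u-40,v-40])*5,"wrist tip",(f("wrist",sg*.005,.0588)-[285,150])*4.444)
shift((.52695,.18898,.19),np.pi/2+.1465)
```

```text
t 13.3 p [527.9 186.8 191.6] q [-9.000e-04 -7.250e-02  9.974e-01 -4.000e-04] F [-0.42  0.08  0.22] w 13.6 gf 30.0
345 143
leg 1 scene [194.9760563  233.85327511] bow [217.23099502 219.49023276] wrist tip [158.99164142 252.68098786]
leg -1 scene [211.51274757 239.58155259] bow [190.6224919  210.43098183] wrist tip [158.90197727 308.25809264]
shift [1.0, 2.4, 2.1] turn [-0.0, -0.01, -0.02]
```

View pics/p7.png

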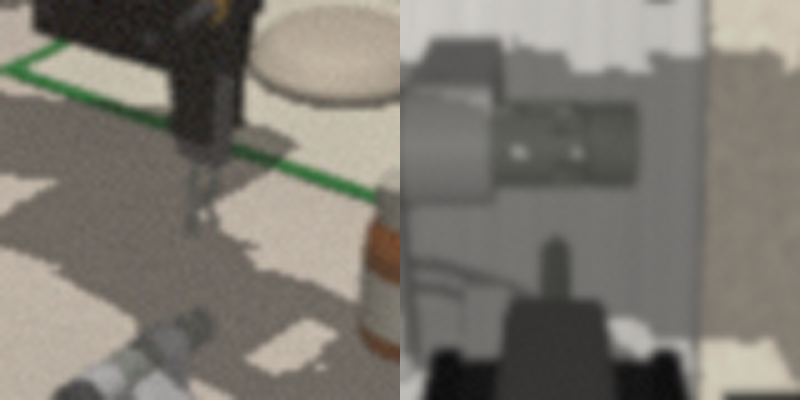

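Run:
```python
from h import *
m=robot.camera_model("wrist");m["cam_to_world"]=np.load("w7.npy")
o=np.array([.5225,.1397]);t=.1465;M=np.array([[np.cos(t),-np.sin(t)],[np.sin(t),np.cos(t)]])
L=lambda uv,z:(M.T@(atz("wrist",np.array(uv)/4.444+[285,150],z,m)[:2]-o)*1e3).round(2)
print("pin end/top",L((237,145),.084),"pin edges z75",L((170,100),.075),L((170,187),.075),"cheek",L((95,120),.088),"hole col",L((171,145),.084))
s=robot.sense();z=s["eef_pos"][2]-.0588
print("tip top edge",L((156,237),z+.0025),"TCP",(M.T@(s["eef_pos"][:2]-o)*1e3).round(2),s["eef_pos"])
m["cam_to_world"]=np.load("w4.npy")
L=lambda uv,z:(M.T@(atz("wrist",np.array(uv)/12+[290,160],z,m)[:2]-o)*1e3).round(2)
print("w4 end",L((617,300),.084),"edges",L((300,125),.075),L((300,432),.075),"hole",L((370,370),.083),"hole edge near",L((370,342),.083))
```

```text
pin end/top [4.000e-02 6.159e+01] pin edges z75 [-7.38 48.14] [11.25 48.18] cheek [-6.   33.18] hole col [ 0.05 48.27]
tip top edge [ 3.47 45.24] TCP [12.57 45.73] [0.52826229 0.186779   0.19205312]
w4 end [ 1.01 61.88] edges [-7.28 43.86] [11.32 43.78] hole [ 5.37 47.92] hole edge near [ 3.72 47.92]
```

Call:
{"api": "carry_out", "payload": {"plan": [[[0,2.6,20,0,0,0,5],[0,2.6,40,0,0,0,5],[0,2.6,46,0,0,0,5],[0,2.6,46,0,0,0,5],[0,2.6,46,0,0,0,5]]]}}

```text
clock: 13.9
eef_pos: [0.5285, 0.1906, 0.1469]
orientation: [0.001, -0.073, 0.997, 0.0]
wrist_force: [0.4, -0.0, -0.2]
gripper_width: 0.0137
gripper_force: 30.0
```

```bash
cat >> h.py <<'E'
O=np.array([.5225,.1397]);MM=R.from_euler("z",.1465).as_matrix()[:2,:2]
def pp():
    s=robot.sense();p=(MM.T@(s["eef_pos"][:2]-O)*1e3);f=MM.T@s["wrist_force"][:2]
    print("t",round(s["clock"],2),"TCP press",p.round(2),"z",round(s["eef_pos"][2]*1e3,2),"tip z",round(s["eef_pos"][2]*1e3-58.8,2),"F",f.round(2),round(s["wrist_force"][2],2),"T",(MM.T@s["torque"][:2]).round(3),"q",np.round(s["orientation"],4))
E
python3 -c "from h import *;pp()"
```

```text
t 13.9 TCP press [13.33 49.46] z 146.88 tip z 88.08 F [ 0.41 -0.08] -0.22 T [ 0.017 -0.012] q [ 5.000e-04 -7.300e-02  9.973e-01  0.000e+00]
```

Call:
{"api": "carry_out", "payload": {"plan": [[[0.6,-1.1,0,0,0,0,5],[0.6,-1.1,1,0,0,0,5],[0.6,-1.1,2,0,0,0,5],[0.6,-1.1,3,0,0,0,5]]]}}

```text
clock: 14.3
eef_pos: [0.5275, 0.1899, 0.1435]
orientation: [0.0, -0.073, 0.997, 0.0]
wrist_force: [-0.7, -0.6, -1.4]
gripper_width: 0.0139
gripper_force: 30.0
```

```bash
python3 -c "from h import *;pp()"
```

```text
t 14.3 TCP press [12.28 48.98] z 143.54 tip z 84.74 F [-0.76 -0.51] -1.37 T [ 0.061 -0.008] q [ 3.000e-04 -7.350e-02  9.973e-01  0.000e+00]
```

Call:
{"api": "carry_out", "payload": {"plan": [[[-0.4,-0.6,0,0,0,0,5],[-0.4,-0.6,0.7,0,0,0,5],[-0.4,-0.6,1.4,0,0,0,5],[-0.4,-0.6,2,0,0,0,5]]]}}

```text
clock: 14.7
eef_pos: [0.5279, 0.1893, 0.1412]
orientation: [-0.0, -0.073, 0.997, 0.0]
wrist_force: [0.0, 0.6, -1.0]
gripper_width: 0.0136
gripper_force: 30.0
```

```bash
python3 -c "from h import *;pp()"
```

```text
t 14.7 TCP press [12.54 48.33] z 141.21 tip z 82.41 F [0.11 0.58] -0.96 T [0.049 0.007] q [-0.     -0.0734  0.9973  0.    ]
```

Call:
{"api": "carry_out", "payload": {"plan": [[[0,0,0.6,0,0,0,5],[0,0,1.2,0,0,0,5],[0,0,1.8,0,0,0,5]]]}}

```text
clock: 15.0
eef_pos: [0.528, 0.1894, 0.1395]
orientation: [0.0, -0.073, 0.997, 0.0]
wrist_force: [0.1, -0.7, 0.5]
gripper_width: 0.0143
gripper_force: 30.0
```

```bash
python3 -c "from h import *;pp()"
```

```text
t 15.0 TCP press [12.71 48.31] z 139.49 tip z 80.69 F [ 0.05 -0.71] 0.5 T [ 0.045 -0.032] q [ 2.000e-04 -7.340e-02  9.973e-01  0.000e+00]
```

Call:
{"api": "carry_out", "payload": {"plan": [[[0,0,0.6,0,0,0,5],[0,0,1.2,0,0,0,5],[0,0,1.8,0,0,0,5]]]}}

```text
clock: 15.3
eef_pos: [0.528, 0.1893, 0.1377]
orientation: [0.0, -0.073, 0.997, 0.0]
wrist_force: [0.4, -0.4, -0.2]
gripper_width: 0.0138
gripper_force: 30.0
```

```bash
python3 -c "from h import *;pp()"
```

```text
t 15.3 TCP press [12.69 48.31] z 137.71 tip z 78.91 F [ 0.37 -0.44] -0.21 T [-0.005 -0.094] q [ 2.000e-04 -7.340e-02  9.973e-01  0.000e+00]
```

Call:
{"api": "carry_out", "payload": {"plan": [[[0,1,0,0,0,0,5],[0,2,0,0,0,0,5],[0,2,0,0,0,0,5]]]}}

```text
clock: 15.6
eef_pos: [0.5277, 0.1909, 0.1377]
orientation: [0.0, -0.074, 0.997, -0.001]
wrist_force: [0.6, -2.2, -1.0]
gripper_width: 0.0135
gripper_force: 30.0
```

```bash
python3 -c "from h import *;pp()"
```

```text
t 15.6 TCP press [12.6  49.91] z 137.68 tip z 78.88 F [ 0.23 -2.29] -0.96 T [-0.468 -0.079] q [ 1.000e-04 -7.380e-02  9.973e-01 -6.000e-04]
```

Call:
{"api": "carry_out", "payload": {"plan": [[[0,-1,0,0,0,0,5],[0,-2,0,0,0,0,5],[0,-2.8,0,0,0,0,5],[0,-2.8,0,0,0,0,5]]]}}

```text
clock: 16.0
eef_pos: [0.528, 0.1887, 0.1377]
orientation: [0.0, -0.073, 0.997, 0.0]
wrist_force: [-0.1, -0.1, 0.1]
gripper_width: 0.0136
gripper_force: 30.0
```

```bash
python3 -c "from h import *;pp()"
```

```text
t 16.0 TCP press [12.59 47.63] z 137.74 tip z 78.94 F [-0.06 -0.06] 0.11 T [ 0.114 -0.086] q [ 0.000e+00 -7.320e-02  9.973e-01  2.000e-04]
```

Call:
{"api": "carry_out", "payload": {"plan": [[[0,0.8,0,0,0,0,5],[0.6,0.8,0,0,0,0,5],[1.2,0.8,0,0,0,0,5],[1.8,0.8,0,0,0,0,5],[2.2,0.8,0,0,0,0,5]]]}}

```text
clock: 16.5
eef_pos: [0.5266, 0.1892, 0.1379]
orientation: [0.001, -0.073, 0.997, 0.0]
wrist_force: [2.1, 0.7, -0.7]
gripper_width: 0.0139
gripper_force: 30.0
```

```bash
python3 -c "from h import *;pp()"
```

```text
t 16.5 TCP press [11.3  48.35] z 137.95 tip z 79.15 F [2.16 0.37] -0.7 T [ 0.061 -0.644] q [ 1.100e-03 -7.340e-02  9.973e-01  1.000e-04]
```

Call:
{"api": "carry_out", "payload": {"plan": [[[0.5,0.1,0,0,0,0,5],[1,0.1,0.2,0,0,0,5],[1.5,0.1,0.4,0,0,0,5]]]}}

```text
clock: 16.8
eef_pos: [0.5248, 0.189, 0.1377]
orientation: [0.001, -0.073, 0.997, 0.0]
wrist_force: [2.0, -0.1, 1.5]
gripper_width: 0.0138
gripper_force: 30.0
```

```bash
python3 -c "from h import *;pp()"
```

```text
t 16.8 TCP press [ 9.5  48.38] z 137.7 tip z 78.9 F [ 1.92 -0.39] 1.46 T [ 0.032 -0.549] q [ 8.000e-04 -7.340e-02  9.973e-01  0.000e+00]
```

Call:
{"api": "carry_out", "payload": {"plan": [[[0.5,0.1,0.3,0,0,0,5],[1,0.1,0.6,0,0,0,5],[1.3,0.1,1.2,0,0,0,5],[1.3,0.1,1.8,0,0,0,5]]]}}

```text
clock: 17.2
eef_pos: [0.5227, 0.1888, 0.1354]
orientation: [-0.0, -0.073, 0.997, 0.0]
wrist_force: [2.5, -0.2, 1.8]
gripper_width: 0.0139
gripper_force: 30.0
```

```bash
python3 -c "from h import *;pp()"
```

```text
t 17.2 TCP press [ 7.33 48.55] z 135.44 tip z 76.64 F [ 2.49 -0.52] 1.76 T [ 0.066 -0.557] q [-2.000e-04 -7.340e-02  9.973e-01  0.000e+00]
```

Call:
{"api": "carry_out", "payload": {"plan": [[[-0.5,0,0,0,0,0,5],[-0.5,0,0.8,0,0,0,5],[-0.5,0,1.6,0,0,0,5],[-0.5,0,2.4,0,0,0,5]]]}}

```text
clock: 17.6
eef_pos: [0.5229, 0.1888, 0.1328]
orientation: [-0.001, -0.073, 0.997, -0.0]
wrist_force: [1.3, -0.1, -0.1]
gripper_width: 0.014
gripper_force: 30.0
```

```bash
python3 -c "from h import *;pp()"
```

```text
t 17.6 TCP press [ 7.54 48.53] z 132.79 tip z 73.99 F [ 1.24 -0.32] -0.08 T [ 0.044 -0.308] q [-6.000e-04 -7.340e-02  9.973e-01 -0.000e+00]
```

Call:
{"api": "carry_out", "payload": {"plan": [[[-0.4,0,0.8,0,0,0,5],[-0.4,0,1.6,0,0,0,5],[-0.4,0,2.4,0,0,0,5],[-0.4,0,3.2,0,0,0,5],[-0.4,0,4,0,0,0,5]]]}}

```text
clock: 18.1
eef_pos: [0.5232, 0.1889, 0.1288]
orientation: [-0.001, -0.073, 0.997, -0.0]
wrist_force: [1.3, -1.0, -0.2]
gripper_width: 0.0137
gripper_force: 30.0
```

```bash
python3 -c "from h import *;pp()"
```

```text
t 18.1 TCP press [ 7.84 48.54] z 128.78 tip z 69.98 F [ 1.09 -1.21] -0.17 T [ 0.036 -0.016] q [-7.000e-04 -7.340e-02  9.973e-01 -0.000e+00]
```

Torque is ~0: centred. Keep going down; tip leaves the bore around 66.

Call:
{"api": "carry_out", "payload": {"plan": [[[0,0,0.8,0,0,0,5],[0,0,1.6,0,0,0,5],[0,0,2.4,0,0,0,5],[0,0,3.2,0,0,0,5],[0,0,4,0,0,0,5],[0,0,4.8,0,0,0,5],[0,0,5.5,0,0,0,5]]]}}

```text
clock: 18.8
eef_pos: [0.5238, 0.1889, 0.1235]
orientation: [-0.0, -0.073, 0.997, 0.0]
wrist_force: [-0.8, 0.4, -0.6]
gripper_width: 0.0136
gripper_force: 30.0
```

```bash
python3 -c "from h import *;pp()"
```

```text
t 18.8 TCP press [ 8.44 48.51] z 123.52 tip z 64.72 F [-0.71  0.54] -0.57 T [ 0.004 -0.019] q [-0.     -0.0734  0.9973  0.    ]
```

Call:
{"api": "carry_out", "payload": {"plan": [[[0,0,1,0,0,0,5],[0,0,2,0,0,0,5],[0,0,3,0,0,0,5],[0,0,4,0,0,0,5],[0,0,5,0,0,0,5],[0,0,6,0,0,0,5]]]}}

```text
clock: 19.4
eef_pos: [0.524, 0.189, 0.1178]
orientation: [0.0, -0.073, 0.997, 0.0]
wrist_force: [-0.2, -0.1, 2.6]
gripper_width: 0.0139
gripper_force: 30.0
```

```bash
python3 -c "from h import *;pp()"
```

```text
t 19.4 TCP press [ 8.7  48.52] z 117.85 tip z 59.05 F [-0.22 -0.08] 2.61 T [0.044 0.112] q [ 3.000e-04 -7.340e-02  9.973e-01  0.000e+00]
```

Call:
{"api": "carry_out", "payload": {"plan": [[[0,0,0.8,0,0,0,5],[0,0,1.6,0,0,0,5],[0,0,2.4,0,0,0,5],[0,0,3.2,0,0,0,5]]]}}

```text
clock: 19.8
eef_pos: [0.5242, 0.1889, 0.115]
orientation: [0.0, -0.073, 0.997, -0.0]
wrist_force: [-0.6, -1.4, 7.7]
gripper_width: 0.0137
gripper_force: 30.0
```

Call:
{"api": "carry_out", "payload": {"plan": [[[0,0,0.8,0,0,0,5],[0,0,1.6,0,0,0,5],[0,0,2.4,0,0,0,5]]]}}

```text
clock: 20.1
eef_pos: [0.5241, 0.189, 0.1122]
orientation: [0.0, -0.073, 0.997, 0.0]
wrist_force: [-0.1, -0.9, 4.0]
gripper_width: 0.0137
gripper_force: 30.0
```

```bash
python3 -c "from h import *;pp()"
```

```text
t 20.1 TCP press [ 8.81 48.5 ] z 112.21 tip z 53.41 F [-0.21 -0.85] 3.99 T [-0.002  0.047] q [ 5.000e-04 -7.340e-02  9.973e-01  0.000e+00]
```

Call:
{"api": "carry_out", "payload": {"plan": [[[0,0,0.8,0,0,0,5],[0,0,1.6,0,0,0,5],[0,0,2.4,0,0,0,5],[0,0,3.2,0,0,0,5]]]}}

```text
clock: 20.5
eef_pos: [0.5241, 0.189, 0.1088]
orientation: [0.0, -0.073, 0.997, 0.0]
wrist_force: [0.3, 0.0, 2.9]
gripper_width: 0.0136
gripper_force: 30.0
```

Call:
{"api": "carry_out", "payload": {"plan": [[[0,0,0.8,0,0,0,5],[0,0,1.6,0,0,0,5],[0,0,2.4,0,0,0,5],[0,0,3.2,0,0,0,5]]]}}

```text
clock: 20.9
eef_pos: [0.5239, 0.1889, 0.1053]
orientation: [0.0, -0.073, 0.997, 0.0]
wrist_force: [0.9, 0.0, 1.0]
gripper_width: 0.0136
gripper_force: 30.0
```

```bash
python3 -c "from h import *;pp()"
```

```text
t 20.9 TCP press [ 8.6  48.51] z 105.31 tip z 46.51 F [ 0.9  -0.09] 1.02 T [ 0.027 -0.315] q [ 1.000e-04 -7.340e-02  9.973e-01  0.000e+00]
```

Call:
{"api": "carry_out", "payload": {"plan": [[[0,0,0.8,0,0,0,5],[0,0,1.6,0,0,0,5],[0,0,2.4,0,0,0,5],[0,0,3.2,0,0,0,5],[0,0,4,0,0,0,5]]]}}

```text
clock: 21.4
eef_pos: [0.5233, 0.1889, 0.1013]
orientation: [-0.001, -0.073, 0.997, -0.0]
wrist_force: [1.4, 0.1, -0.3]
gripper_width: 0.0139
gripper_force: 30.0
```

Call:
{"api": "carry_out", "payload": {"plan": [[[0,0,0.5,0,0,0,5],[0,0,1,0,0,0,5],[0,0,1.5,0,0,0,5]]]}}

```text
clock: 21.7
eef_pos: [0.5234, 0.1889, 0.1]
orientation: [-0.0, -0.073, 0.997, -0.0]
wrist_force: [0.4, -0.1, -0.3]
gripper_width: 0.0135
gripper_force: 30.0
```

```bash
python3 -c "from h import *;pp()"
```

```text
t 21.7 TCP press [ 8.03 48.54] z 99.96 tip z 41.16 F [ 0.33 -0.15] -0.31 T [-0.001 -0.076] q [-5.000e-04 -7.340e-02  9.973e-01 -0.000e+00]
```

Call:
{"api": "carry_out", "payload": {"plan": [[[0,0,0.5,0,0,0,5],[0,0,1,0,0,0,5]]]}}

```text
clock: 21.9
eef_pos: [0.5233, 0.1889, 0.0989]
orientation: [-0.0, -0.073, 0.997, -0.0]
wrist_force: [0.1, -0.0, -0.0]
gripper_width: 0.014
gripper_force: 30.0
```

Call:
{"api": "carry_out", "payload": {"plan": [[[0,0,0.5,0,0,0,5],[0,0,1,0,0,0,5]]]}}

```text
clock: 22.1
eef_pos: [0.5236, 0.1889, 0.0982]
orientation: [-0.0, -0.073, 0.997, -0.0]
wrist_force: [-0.2, 0.3, 2.7]
gripper_width: 0.0134
gripper_force: 30.0
```

```bash
python3 -c "from h import *;pp()"
```

```text
t 22.1 TCP press [ 8.24 48.52] z 98.15 tip z 39.35 F [-0.13  0.29] 2.7 T [0.028 0.176] q [-3.000e-04 -7.340e-02  9.973e-01 -0.000e+00]
```

Call:
{"api": "carry_out", "payload": {"plan": [[[0,0,0.4,0,0,0,5],[0,0,0.8,0,0,0,5],[0,0,0.8,0,0,0,5]]]}}

```text
clock: 22.4
eef_pos: [0.5236, 0.1889, 0.098]
orientation: [-0.0, -0.074, 0.997, -0.0]
wrist_force: [-2.1, -0.7, 5.3]
gripper_width: 0.0138
gripper_force: 30.0
```

```bash
python3 -c "from h import *;pp()"
```

```text
t 22.4 TCP press [ 8.26 48.56] z 98.02 tip z 39.22 F [-2.16 -0.35] 5.28 T [0.028 0.384] q [-1.000e-04 -7.350e-02  9.973e-01 -0.000e+00]
```

Call:
{"api": "carry_out", "payload": {"plan": [[[0,0,-1,0,0,0,5],[0,0,-1,0,0,0,20],[0,0,-1,0,0,0,34],[0,0,-1,0,0,0,34],[0,0,-1,0,0,0,34]]]}}

```text
clock: 22.9
eef_pos: [0.5238, 0.1889, 0.0981]
orientation: [-0.0, -0.073, 0.997, -0.0]
wrist_force: [-0.4, 0.2, -0.2]
gripper_width: 0.0318
gripper_force: 0.0
```

Call:
{"api": "carry_out", "payload": {"plan": [[[0,0,-10,0,0,0,34],[0,0,-40,0,0,0,34],[0,0,-80,0,0,0,34],[0,0,-110,0,0,0,34],[0,0,-110,0,0,0,34],[0,0,-110,0,0,0,34],[0,0,-110,0,0,0,34]]]}}

```text
clock: 23.6
eef_pos: [0.5228, 0.1888, 0.2074]
orientation: [-0.001, -0.073, 0.997, -0.0]
wrist_force: [-0.5, 0.3, 1.2]
gripper_width: 0.034
gripper_force: 0.0
```

Run:
```python
from h import *
pp();im=robot.capture("wrist");m=robot.camera_model("wrist")
for l in("cotter_grip","pin_head"):print(l,[(np.round(d["point"]).tolist(),round(d["confidence"],2)) for d in robot.spot_in("wrist",l)])
for n,p in dict(griptop=(.0082,.0485,.128),griptop_mid=(.0082,.0485,.106),head=(.002,-.05,.075)).items():print(n,proj("wrist",[*(MM@p[:2]+O),p[2]],m).round(1))
```

```text
t 23.6 TCP press [ 7.42 48.5 ] z 207.44 tip z 148.64 F [-0.4   0.41] 1.22 T [ 0.013 -0.037] q [-1.100e-03 -7.340e-02  9.973e-01 -1.000e-04]
cotter_grip [([108.0, 89.0], 0.94), ([318.0, 201.0], 0.91), ([126.0, 194.0], 0.9), ([15.0, 137.0], 0.6)]
pin_head [([304.0, 180.0], 0.87)]
griptop [320.6 206.8]
griptop_mid [320.5 199.2]
head [223.  184.5]
```

```bash
python3 -c "from plant import robot;print(robot.sign_off())"
```

```text
the job is handed in; nothing more can be done
None
```

The job is handed in at about 24 s of the 64 s allowed. The pin is pushed fully home, and the grey cotter's leg is through the cross hole. I take the bow as snapped over from the force, which peaked at about 8 N and then fell away; I couldn't see it directly. The grip rests on the pin and the gripper is clear.

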